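# Load the watch winder

## Robot

A 7-joint arm with a two-finger parallel gripper is mounted at the origin on the work surface. World frame = base frame: x ahead of the robot, y to its left, z up, the work surface at z = 0. Lengths are in m, angles in rad, forces in N, time in s.
With the tool pointing down it reaches from about 0.425 to 0.875 m from the base axis. Payload 8.4 kg.
Tool frame: the origin (TCP) lies midway between the tips of the shut fingers; the grasp point (between the pads) lies 19 mm behind it (hold_point_z is the distance from the TCP to the grasp point, in m); z points along the fingers, x is the direction in which the jaws open and shut, and the axes are right-handed (so a half turn about z gives the same grasp; the last joint's range is limited). The gripper opens to 87 mm and grips with 3 to 60 N. Pads are 19 mm wide; open, the fingers measure 117 mm over their backs; the gripper's body (75 mm by 190 mm) begins 51 mm behind the grasp point.
Start: joints at [1.18, 0.333, 0.04, 1.465, -0.013, 1.343, -0.059], TCP at [0.187, -0.623, 0.223] pointing down, gripper open.
Joint ranges: [-2.58, 2.58], [-0.38, 2.09], [-1.3, 1.39], [0.25, 2.4], [-1.5, 4.64], [0.08, 2.09], [-2.65, 2.65]. Speed limits (rad/s): [2.22, 2.22, 2.79, 2.79, 3.14, 3.14, 3.14].

## Interface

Orientations are given as a unit quaternion [w, x, y, z].
In Python, from station import move_ptp, move_linear, movej, gripper_to, hold, inverse_kinematics, capture, get_calibration, MotionError, hand_in, cut_out, spot_point, current_time, current_joint_pos, current_joint_velocities, current_tau, current_tool_pos, current_eef_rot, current_wrist_force, current_moment, current_gripper_width, hold_point_z gives the robot as it stands. Calls block until the motion is done:
- move_ptp(position, orientation): joint-space move of the TCP to a pose.
- move_linear(position, rotation=None, rate=0.15, f_stop=None): straight line of the TCP; rotation=None keeps the orientation; rate is the mean speed in m/s. With f_stop (N) it stops when the force on the tool has changed by that much, and returns True; else False.
- movej(angles): joint-space move.
- gripper_to(opening, force=None): finger opening in m; force is the grip in N (None keeps the last); returns when the fingers have stopped.
- hold(seconds).
- inverse_kinematics(position, orientation): joint angles nearest the present ones, or None.
- capture(name): name is "side" or "top" or "wrist"; returns the picture (480x640x3 uint8, red, green, blue); there is no depth.
- get_calibration(name): a dict with "fx", "fy", "cx", "cy" (pixels), "R" (3x3) and "t" (3): a world point X has camera coordinates R X + t. Camera axes: x right, y down, z forward; pixel columns grow to the right and rows downward; lengths in m; the calibration is good to about 2 mm. A picture is of the moment at which its call begins: read the wrist's pose just before it. get_calibration takes no time and is no camera call; for the wrist camera it gives the pose at the moment of the call.
A pose or a line that the arm cannot do raises MotionError and nothing moves.
- hand_in(): hands the job in, once; it reports no verdict.
Trained networks look in the newest picture that a camera, given by its name, has taken for a name from the list of things; names that differ only in an ending like _2 or _b are one class to them, and where a whole thing is asked for, a point or a joint stands for the part that bears it (a point fixed in the world has none). Each returns a list of dicts, best first, with "score" (0 to 1); they miss things now and then, are a little off and sometimes report something else, mostly with a low value. They report only what shows in the picture. A call takes as long as a camera call. They do not tell look-alikes from the thing itself.
- cut_out(camera, label): "mask" (480x640 bool, what is visible of it) and "extent" ([left, top, right, bottom] in pixels, round what is visible of it).
- spot_point(camera, label): "location" ([column, row] in pixels: a listed point, or the origin of a listed thing).
Readings, each from a call of its own:
- current_time(): time.
- current_joint_pos(): joint angles.
- current_joint_velocities(): joint speeds.
- current_tau(): joint torques, N m.
- current_tool_pos(): TCP position.
- current_eef_rot(): TCP orientation.
- current_wrist_force(): force on the tool from outside, world axes, zero at the start.
- current_moment(): the same for the moment, N m.
- current_gripper_width(): finger opening in m.
Only numpy, scipy, OpenCV 4.12 (cv2) and the standard library are available. Lean on these libraries where they do the work, as an engineer would, in place of code of your own. Each camera call takes 0.05 s, during which the arm holds its last target.

## Task

Fold the winder's half-open clear lid right back until it stands upright, then set every watch carrier from the bench fully down on a square spindle of its own, watches up, and press the lid shut past its catch. The handwheel goes fully home on the square drive stub outside the case, at any point in the job. Leave the dome, jar and loupe where they stand.

Things in the scene. Friction and masses are not known exactly. Their poses are not given: they have to be found in the camera images.
- carrier0: Watch carrier: loose grey plastic bar 80 long (x) x 34 wide (y) x 30 high, with a square bore 18.5 x 18.5 (sides along x and y) right through its middle and a watch head (26 across, 7 high) on top 27 either side of the middle. Origin: centre of the underside, z up with watches on top. 140 g. Any yaw. May be absent (None from the start).
- carrier1: Watch carrier: loose grey plastic bar 80 long (x) x 34 wide (y) x 30 high, with a square bore 18.5 x 18.5 (sides along x and y) right through its middle and a watch head (26 across, 7 high) on top 27 either side of the middle. Origin: centre of the underside, z up with watches on top. 140 g. Any yaw. May be absent (None from the start).
- carrier2: Watch carrier: loose grey plastic bar 80 long (x) x 34 wide (y) x 30 high, with a square bore 18.5 x 18.5 (sides along x and y) right through its middle and a watch head (26 across, 7 high) on top 27 either side of the middle. Origin: centre of the underside, z up with watches on top. 140 g. Any yaw. May be absent (None from the start).
- carrier3: Watch carrier: loose grey plastic bar 80 long (x) x 34 wide (y) x 30 high, with a square bore 18.5 x 18.5 (sides along x and y) right through its middle and a watch head (26 across, 7 high) on top 27 either side of the middle. Origin: centre of the underside, z up with watches on top. 140 g. Any yaw. May be absent (None from the start).
- handwheel: Handwheel: black disc 72 across and 10 high with a square aluminium hub 34 x 34 on it, hub top 44 above the underside; a square bore 18.5 x 18.5 (sides parallel to the hub's faces, along x and y) runs right through. Origin: centre of the underside, z up. 160 g. Loose on the bench, disc down, any yaw.
- spindle0_seat (a point): Spindle 0 of the winder (near the robot, handle side): upright square shaft 16 x 16, top 42 above this point, last 6 tapering to 10 x 10. This point: on its axis, on the round shoulder (28 across) where a carrier's underside rests, 20 above the bench. z up, x and y square to the flats. Turns 17 degrees either way with slight friction, starts anywhere in that range.
- spindle1_seat (a point): Spindle 1 of the winder (far from the robot, handle side): upright square shaft 16 x 16, top 42 above this point, last 6 tapering to 10 x 10. This point: on its axis, on the round shoulder (28 across) where a carrier's underside rests, 20 above the bench. z up, x and y square to the flats. Turns 17 degrees either way with slight friction, starts anywhere in that range.
- spindle2_seat (a point): Spindle 2 of the winder (near the robot, hinge side): upright square shaft 16 x 16, top 42 above this point, last 6 tapering to 10 x 10. This point: on its axis, on the round shoulder (28 across) where a carrier's underside rests, 20 above the bench. z up, x and y square to the flats. Turns 17 degrees either way with slight friction, starts anywhere in that range.
- spindle3_seat (a point): Spindle 3 of the winder (far from the robot, hinge side): upright square shaft 16 x 16, top 42 above this point, last 6 tapering to 10 x 10. This point: on its axis, on the round shoulder (28 across) where a carrier's underside rests, 20 above the bench. z up, x and y square to the flats. Turns 17 degrees either way with slight friction, starts anywhere in that range.
- drive_seat (a point): Drive stub: the same 16 x 16 square shaft (turns 17 degrees either way, starts anywhere), top 54 above this point, last 6 tapered, on the black drive box (60 x 80 x 20 high) outside the case by the corner at the handle side nearest the robot, 55 from its wall. This point: on its axis, on the shoulder where the handwheel's underside rests, 26 above the bench. z up, x and y square to the flats.
- winder: The watch winder: fixed grey open-topped case 218 (x) x 238 (y) outside, walls 5 thick and 70 high, floor 8 thick, a clear lid hinged on its +y rim. Inside, four square spindles on a 100 x 100 square, each at least 54 from the inner walls, the hinge-side pair 79 from the hinge axis. Origin: centre of its underside. Its yaw varies a little.
- lid (a joint): Lid angle in rad: 0 shut flat on the case, growing as it opens, stop at 1.75 (just past upright). Stiff hinge: stays where it is left (about 3 N at the handle moves it). Starts at 0.45 to 0.8. At about 0.1 it meets a spring catch; pressing down near the handle edge with 6 to 12 N takes it past the catch and it then stays down at about 0.
- lid_handle (a point): Middle of the lid's handle: round steel bar 12 thick, 86 long, parallel to the hinge, 38 beyond the lid's free edge (clear gap 32), an arm at each end. Lid frame: x along bar and hinge, -y from hinge to handle, z out of the lid's top. The bar lies 276 from the hinge axis, 4 above it when shut. Lid: clear plastic 6 thick, dark frame, underside at the hinge's height.
- lid_hinge (a point): Middle of the lid's hinge axis, on the case's +y rim, 70 above the bench. Turns with the lid; x lies along the axis.
- dome: Bystander: clear dust dome on a white base, 110 across, 85 high. Origin: centre of underside.
- jar: Bystander: amber jar, 56 across, 75 high. Origin: centre of underside.
- loupe: Bystander: black eye loupe, 44 across, 36 high. Origin: centre of underside.
Mind the look-alikes: they are no part of the job. Leave any blue look-alike of the carrier0 alone.

How it is judged:
By the outcome, as a careful person would: the job done as asked, in the order asked, and still so for the second after the job is handed in, with the robot touching nothing.
Of carrier0, carrier1, carrier2, carrier3 only 2 to 4 are there at a start; the rules pass over those that are not, and their reading is None.
At some moment in a run one of carrier0, carrier1, carrier2, carrier3, handwheel may be knocked a few centimetres aside while the robot is not near it.
It also fails if it takes over 210 s, if anything falls off the work surface, if the arm or the gripper's body presses on something with over 40 N, if the wrist force passes 120 N, or if a joint passes its speed limit or range.

## Working session

There is one attempt and no reset: what is moved stays moved. The work goes in short steps, each a Python script; the robot and the scene stay as the last script left them, time stands still between calls to the robot, and variables do not carry over. Pictures are saved under pics/ and viewed, and the job is handed in when it is done.

```bash
ls; mkdir -p pics; python3 - <<'E'
from station import *
import cv2
print(current_time(), current_tool_pos(), current_eef_rot(), hold_point_z if not callable(hold_point_z) else hold_point_z())
for c in ["side","top","wrist"]:
    im=capture(c); cv2.imwrite(f"pics/{c}0.png",im[:,:,::-1])
    k=get_calibration(c); print(c,k)
E
```

```text
pics
0.0 [ 0.18682638 -0.62207428  0.22166429] [-4.53245885e-04  8.02386252e-01 -5.96804528e-01 -6.73372578e-04] 0.0187
side {'fx': 553.3418852034526, 'fy': 553.3418852034526, 'cx': 318.3740059120213, 'cy': 240.41063837201602, 'R': array([[-0.20878798, -0.97783359,  0.01578149],
       [-0.79960376,  0.1613967 , -0.57843317],
       [ 0.5630643 , -0.13338883, -0.8155771 ]]), 't': array([0.10372769, 0.54440705, 0.88124802])}
top {'fx': 493.6883535490729, 'fy': 493.6883535490729, 'cx': 315.4646037288991, 'cy': 237.04063513460716, 'R': array([[ 0.00418145, -0.99959992,  0.02797365],
       [-0.99568232, -0.0067559 , -0.09258006],
       [ 0.09273201, -0.02746575, -0.99531222]]), 't': array([-0.03256529,  0.60731367,  0.96988807])}
wrist {'fx': 397.8698920133458, 'fy': 397.8698920133458, 'cx': 323.5897681693996, 'cy': 235.30733316618299, 'R': array([[ 2.86832095e-01, -9.57980828e-01, -2.86145149e-04],
       [-9.29290352e-01, -2.78314317e-01,  2.42818001e-01],
       [-2.32694628e-01, -6.93820842e-02, -9.70071820e-01]]), 't': array([-0.6507418 , -0.02928068,  0.38955385])}
```

View pics/top0.png

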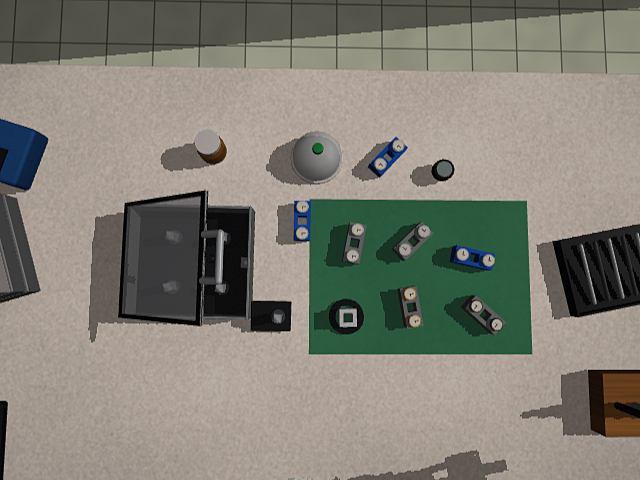

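View pics/side0.png

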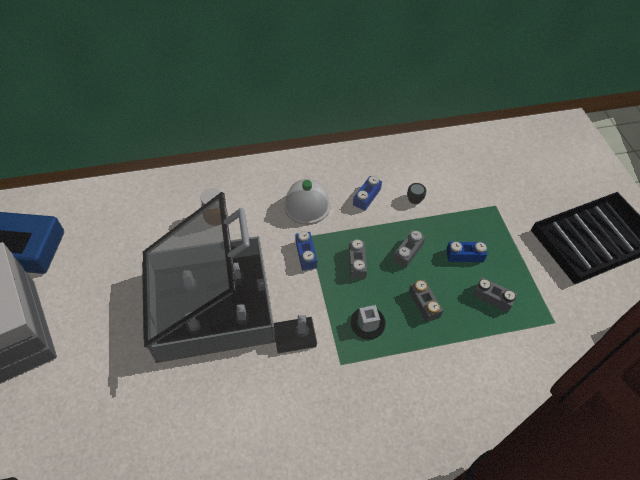

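View pics/wrist0.png

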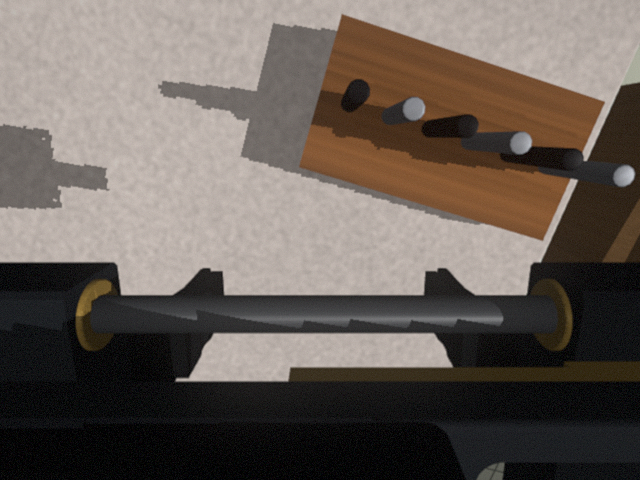

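```bash
cat > h.py <<'E'
from station import *
import numpy as np, cv2
from scipy.spatial.transform import Rotation as Ro
def ray(k,u,v):
    d=np.array([(u-k['cx'])/k['fx'],(v-k['cy'])/k['fy'],1.]); R=k['R']
    return -R.T@k['t'], R.T@d
def atz(k,u,v,z):
    c,d=ray(k,u,v); return c+d*(z-c[2])/d[2]
def proj(k,X):
    p=k['R']@np.asarray(X,float)+k['t']; return np.array([p[0]/p[2]*k['fx']+k['cx'],p[1]/p[2]*k['fy']+k['cy']])
def tri(obs):
    A=np.zeros((3,3));b=np.zeros(3)
    for k,(u,v) in obs:
        c,d=ray(k,u,v); d/=np.linalg.norm(d); M=np.eye(3)-np.outer(d,d); A+=M;b+=M@c
    X=np.linalg.solve(A,b); return X,[np.round(proj(k,X)-np.array(p),1).tolist() for k,p in obs]
def down(yaw): # tool z down, tool x along yaw
    return np.array([0,np.cos(yaw/2),np.sin(yaw/2),0])
E
python3 - <<'E'
from h import *
K={c:get_calibration(c) for c in ["top","side"]}
im=cv2.imread("pics/top0.png")
cv2.imwrite("pics/crop0.png",cv2.resize(im[190:360,285:535],None,fx=3.2,fy=3.2,interpolation=cv2.INTER_CUBIC)[:600])
for c in K:
    capture(c)
    for l in ["carrier0","handwheel","lid_handle","lid_hinge","drive_seat","spindle0_seat","spindle1_seat","spindle2_seat","spindle3_seat","winder"]:
        print(c,l,[(np.round(d["location"]).astype(int).tolist(),round(d["score"],2)) for d in spot_point(c,l)])
E
```

```text
top carrier0 [([411, 240], 0.93), ([299, 222], 0.93), ([480, 313], 0.92), ([354, 245], 0.87), ([406, 307], 0.75), ([468, 257], 0.71), ([384, 161], 0.65)]
top handwheel [([342, 318], 0.73)]
top lid_handle [([215, 258], 0.56)]
top lid_hinge [([126, 258], 0.8)]
top drive_seat [([216, 258], 0.74), ([275, 317], 0.62)]
top spindle0_seat [([220, 287], 0.5)]
top spindle1_seat [([225, 237], 0.45)]
top spindle2_seat [([412, 243], 0.43)]
top spindle3_seat []
top winder [([195, 258], 0.74), ([318, 158], 0.58)]
side carrier0 [([462, 258], 0.98), ([408, 250], 0.97), ([497, 296], 0.92), ([366, 195], 0.92), ([308, 250], 0.88), ([358, 262], 0.85), ([427, 303], 0.77), ([242, 226], 0.71)]
side handwheel [([369, 324], 0.56)]
side lid_handle [([243, 228], 0.71), ([308, 204], 0.54)]
side lid_hinge [([147, 297], 0.91), ([244, 226], 0.73)]
side drive_seat [([299, 330], 0.5)]
side spindle0_seat [([244, 312], 0.71)]
side spindle1_seat [([234, 273], 0.66), ([211, 214], 0.57), ([241, 316], 0.17)]
side spindle2_seat [([192, 327], 0.73)]
side spindle3_seat []
side winder [([244, 315], 0.7), ([214, 304], 0.68)]
```

View pics/crop0.png

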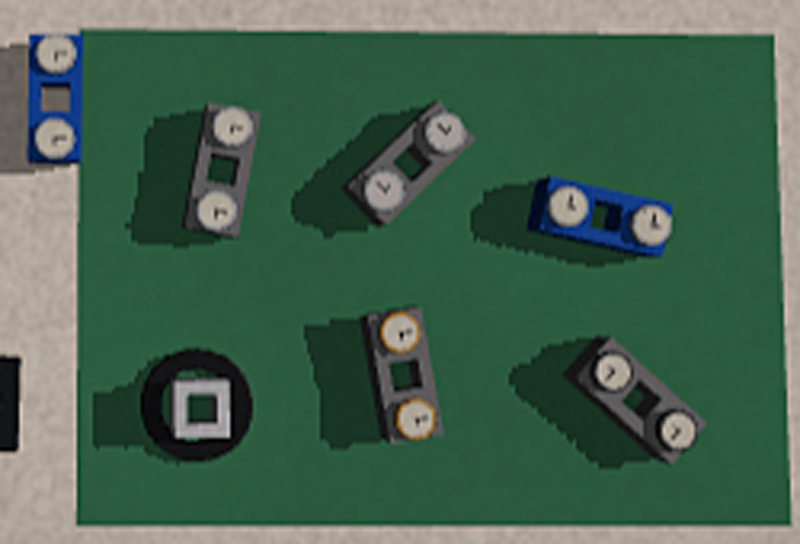

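```bash
python3 - <<'E'
from h import *
K={c:get_calibration(c) for c in ["top","side"]}
import json
for n,a,b in [("hinge",(126,258),(147,297)),("handle",(215,258),(243,228)),("drive",(275,317),(299,330))]:
    print(n,tri([(K["top"],a),(K["side"],b)]))
for z,c,l in [(0,"top",[(411,240),(480,313),(354,245),(406,307),(342,318)]),(0,"side",[(408,250),(497,296),(358,262),(427,303),(369,324)])]:
    for p in l: print(c,p,np.round(atz(K[c],*p,z),3))
t=cv2.imread("pics/top0.png")[180:345,80:310]; s=cv2.imread("pics/side0.png")[180:365,120:330]
cv2.imwrite("pics/ct.png",cv2.resize(t,None,fx=3.4,fy=3.4,interpolation=cv2.INTER_CUBIC))
cv2.imwrite("pics/cs.png",cv2.resize(s,None,fx=3.2,fy=3.2,interpolation=cv2.INTER_CUBIC))
w=get_calibration("wrist"); C=-w['R'].T@w['t']; Rt=Ro.from_quat(np.roll(current_eef_rot(),-1)).as_matrix()
print("cam in tool",Rt.T@(C-current_tool_pos()),"\n",w['R']@Rt, Rt)
E
```

```text
hinge (array([0.56121498, 0.33566244, 0.06459821]), [[0.0, 0.0], [-0.0, -0.0]])
handle (array([0.55220784, 0.13006571, 0.25238857]), [[1.8, 0.5], [-1.6, -0.2]])
drive (array([0.44725295, 0.05056971, 0.02819208]), [[0.0, 0.0], [-0.0, -0.0]])
top (411, 240) [ 0.605 -0.23   0.   ]
top (480, 313) [ 0.455 -0.372  0.   ]
top (354, 245) [ 0.594 -0.11   0.   ]
top (406, 307) [ 0.466 -0.218  0.   ]
top (342, 318) [ 0.444 -0.085  0.   ]
side (408, 250) [ 0.607 -0.231  0.   ]
side (497, 296) [ 0.454 -0.383  0.   ]
side (358, 262) [ 0.598 -0.112  0.   ]
side (427, 303) [ 0.468 -0.23   0.   ]
side (369, 324) [ 0.445 -0.096  0.   ]
cam in tool [ 0.00107118 -0.06561496 -0.16294277] 
 [[ 9.99999169e-01  8.82488595e-04 -9.39333664e-04]
 [-1.08410937e-03  9.70090581e-01 -2.42740787e-01]
 [ 6.97022764e-04  2.42741604e-01  9.70090732e-01]] [[ 2.87665093e-01 -9.57731066e-01  2.10495034e-06]
 [-9.57731065e-01 -2.87665093e-01  2.77495873e-05]
 [-2.59711211e-05 -9.99856395e-06 -1.00000000e+00]]
```

View pics/ct.png

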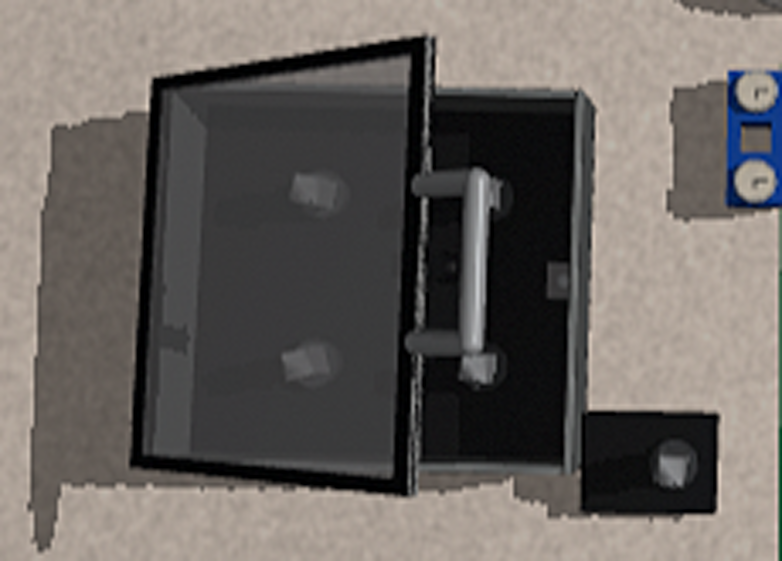

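View pics/cs.png

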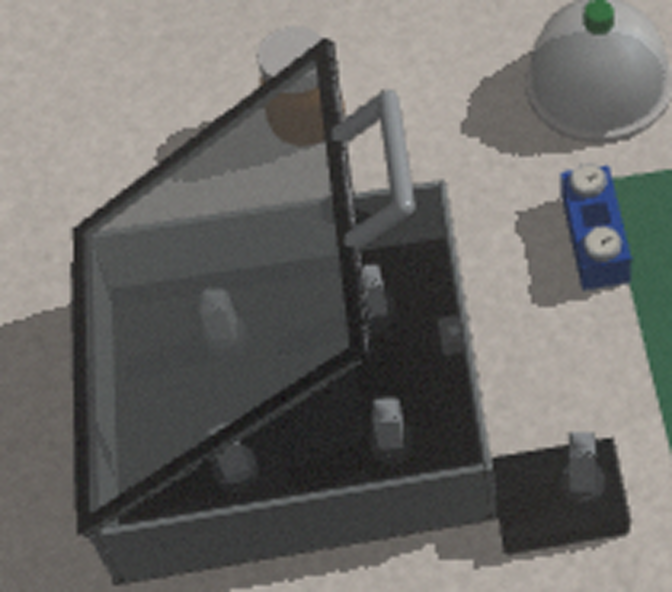

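```bash
cat > fit.py <<'E'
from h import *
from scipy.optimize import least_squares
K={c:get_calibration(c) for c in ["top","side"]}
def W(p,q):  # winder->world
    c,s=np.cos(p[2]),np.sin(p[2]); return np.array([p[0]+c*q[0]-s*q[1],p[1]+s*q[0]+c*q[1],q[2]])
def L(p,q,th): # lid frame -> world
    c,s=np.cos(th),np.sin(th); # lid frame y: rotate about x; -y goes up
    y=c*q[1]+s*q[2]; z=-s*q[1]+c*q[2]
    return W(p,np.array([q[0],.119+y,.07+z]))
if __name__=="__main__":
    T=lambda x,y:(80+x/3.4,180+y/3.4); S=lambda x,y:(120+x/3.2,180+y/3.2)
    obs=[("top",T(481,172),'l',(.043,-.276,.004)),("top",T(471,348),'l',(-.043,-.276,.004)),
     ("side",S(390,97),'l',(.043,-.276,.004)),("side",S(408,205),'l',(-.043,-.276,.004)),
     ("top",T(583,92),'w',(.109,-.119,.07)),("top",T(577,472),'w',(-.109,-.119,.07)),
     ("side",S(444,183),'w',(.109,-.119,.07)),("side",S(489,470),'w',(-.109,-.119,.07)),
     ("side",S(118,582),'w',(-.109,.119,0)),("side",S(494,518),'w',(-.109,-.119,0)),
     ("top",T(432,38),'l',(.109,-.238,.0)),("top",T(410,493),'l',(-.109,-.238,.0)),
     ("side",S(328,40),'l',(.109,-.238,.006)),("side",S(362,355),'l',(-.109,-.238,.0))]
    def f(p): return np.concatenate([proj(K[c],L(p,q,p[3]) if w=='l' else W(p,q))-np.array(u) for c,u,w,q in obs])
    r=least_squares(f,[.56,.22,0.03,.7],loss='soft_l1'); p=r.x; print(np.round(p,4)); print(np.round(f(p).reshape(-1,2),1).tolist())
    print("handle",L(p,(0,-.276,.004),p[3]),"up",L(p,(0,-.276,.004),1.68))
    for i,(a,b) in enumerate([(-.05,-.06),(.05,-.06),(-.05,.04),(.05,.04)]): print(i,W(p,(a,b,.02)).round(4), {c:proj(K[c],W(p,(a,b,.062))).round(0).tolist() for c in K})
    d=tri([(K["top"],T(675,470)),(K["side"],S(582,437))]); print("drive top",d)
    np.save("p.npy",p)
E
python3 fit.py
```

```text
[ 0.5564  0.2176 -0.0231  0.6895]
[[-0.6, -0.7], [-0.1, 2.6], [-0.9, -1.4], [-1.1, 3.5], [0.2, -0.7], [-2.6, 1.0], [0.0, -1.6], [0.2, -0.6], [-2.0, 0.0], [0.4, 0.1], [1.9, -0.1], [1.9, 1.0], [-0.1, -0.7], [3.2, -0.1]]
handle [0.55427451 0.12625351 0.2486718 ] up [0.55990893 0.37064563 0.34391998]
0 [0.505  0.1588 0.02  ] {'top': [218.0, 288.0], 'side': [239.0, 306.0]}
1 [0.605  0.1565 0.02  ] {'top': [220.0, 236.0], 'side': [234.0, 264.0]}
2 [0.5073 0.2588 0.02  ] {'top': [166.0, 286.0], 'side': [188.0, 314.0]}
3 [0.6073 0.2565 0.02  ] {'top': [169.0, 235.0], 'side': [186.0, 272.0]}
drive top (array([0.44877761, 0.0425569 , 0.07958986]), [[-0.7, -0.2], [0.7, 0.0]])
```

```bash
python3 - <<'E'
from h import *
from fit import L,W
p=np.load("p.npy"); th0=p[3]; psi=-np.pi/2+p[2]; q=down(psi)
bar=lambda th: L(p,(0,-.276,.004),th)
off=np.array([0,0,-.016])
for th in np.linspace(th0,1.69,6): print(th.round(2), bar(th).round(3), inverse_kinematics(bar(th)+off,q))
print(current_joint_pos())
gripper_to(0.034,15)
move_ptp(bar(th0)+[0,0,.08],q)
print(current_time(),current_tool_pos())
print(move_linear(bar(th0)+off,rate=.12,f_stop=8), current_tool_pos(), current_wrist_force(),current_time())
im=capture("wrist"); cv2.imwrite("pics/w1.png",im[:,:,::-1])
im=capture("side"); cv2.imwrite("pics/s1.png",cv2.resize(im[100:340,100:420,::-1],None,fx=2.4,fy=2.4))
E
```

```text
0.69 [0.554 0.126 0.249] [ 0.49790355  0.28936162 -0.9561793   1.61583513  0.24062495  1.36175187
 -2.08285886]
0.89 [0.555 0.166 0.287] [ 0.47582313  0.32407935 -1.0463976   1.52885228  0.28133408  1.45096025
 -2.17548448]
1.09 [0.556 0.212 0.317] [ 0.41630344  0.38564345 -1.12929721  1.43876179  0.34726155  1.53343949
 -2.29018152]
1.29 [0.557 0.264 0.336] [ 0.29333032  0.43869419 -1.13676418  1.34962746  0.39573569  1.59512268
 -2.38795603]
1.49 [0.559 0.318 0.345] [ 0.18439378  0.52832417 -1.19416607  1.26167027  0.48986141  1.65703944
 -2.504907  ]
1.69 [0.56  0.373 0.344] [-0.01247437  0.53375382 -1.0324867   1.18344099  0.453767    1.65457974
 -2.52989934]
[ 1.17979555  0.33318105  0.03988531  1.46539936 -0.01339824  1.34330311
 -0.05849648]
5.3 [0.55454165 0.12532397 0.32843379]
False [0.55464324 0.12647868 0.23341357] [0.30205295 0.10108569 0.54670344] 6.25
```

View pics/w1.png

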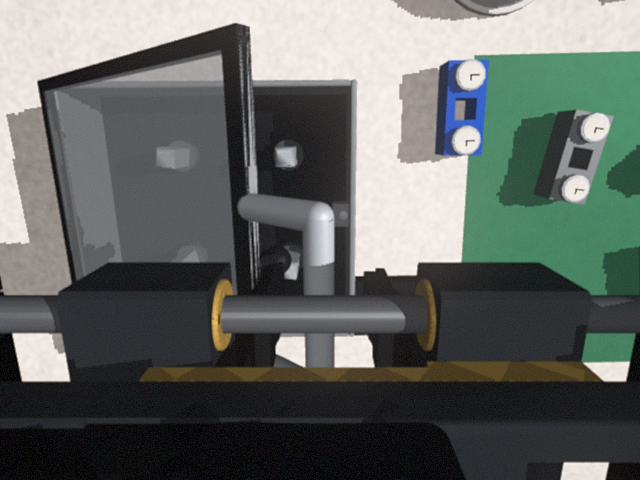

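View pics/s1.png

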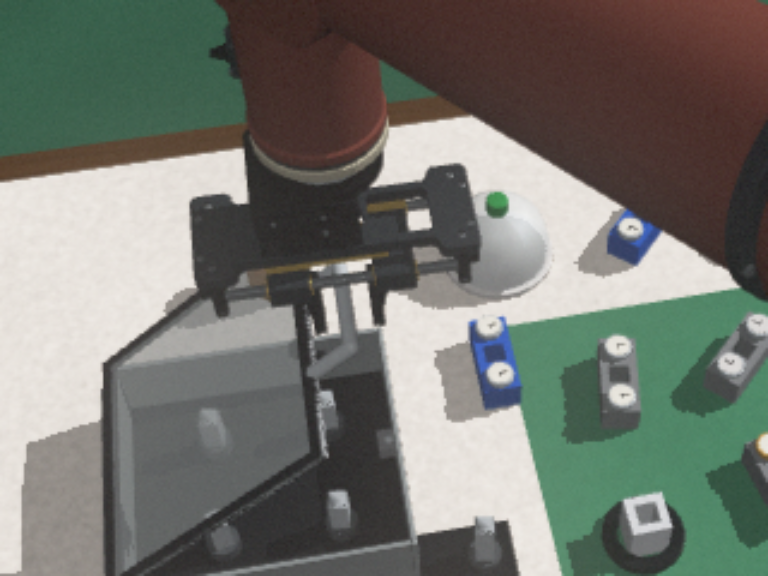

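```bash
python3 - <<'E'
from h import *
from fit import L
p=np.load("p.npy"); th0=p[3]
bar=lambda th: L(p,(0,-.276,.004),th); off=np.array([0,0,-.016])
gripper_to(0.0,15); print(current_gripper_width())
try:
  for th in np.linspace(th0,1.67,6)[1:]:
    s=move_linear(bar(th)+off,rate=.18,f_stop=45); print(th.round(2),s,current_tool_pos().round(3),current_wrist_force().round(1),current_gripper_width())
    if s: break
except MotionError as e: print(e)
print(current_time(),current_joint_pos())
im=capture("side"); cv2.imwrite("pics/s2.png",im[:,:,::-1])
E
```

```text
0.011302454598982855
0.89 False [0.555 0.165 0.27 ] [-2.6 -0.   0.9] 0.011795298473620605
1.08 False [0.556 0.21  0.3  ] [-5.2 -4.   6.9] 0.011407793993609458
1.28 False [0.558 0.261 0.32 ] [-2.3 -1.5  8.6] 0.011532276467449962
1.47 False [0.56  0.314 0.329] [0.7 0.2 5.5] 0.011343066091332548
1.67 False [0.561 0.368 0.328] [1.6 1.8 2. ] 0.01173120165647913
9.1333 [ 0.00431925  0.53048432 -1.04164223  1.19100266  0.45362192  1.6520115
 -2.52425509]
```

View pics/s2.png

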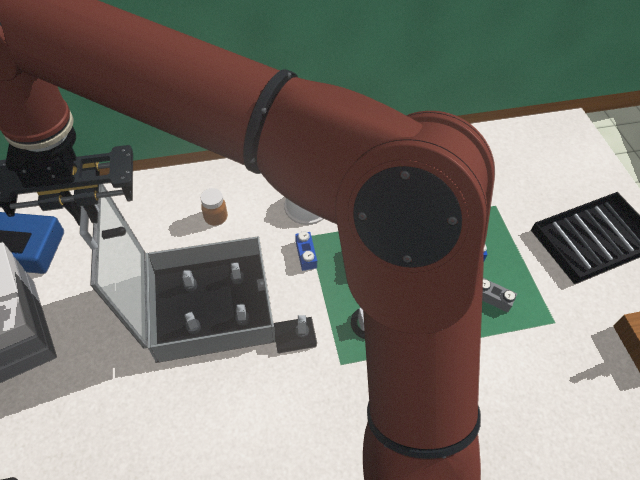

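```bash
python3 - <<'E'
from h import *
gripper_to(0.036,15)
t=current_tool_pos(); move_linear([t[0],t[1],t[2]+.05],rate=.2)
# look-down pose over case: camera toward +x of tcp (tool -y)
q=down(-np.pi/2)
P=np.array([.50,.13,.32]); print(inverse_kinematics(P,q))
move_ptp(P,q); hold(.1)
k=get_calibration("wrist"); im=capture("wrist"); cv2.imwrite("pics/w3.png",im[:,:,::-1]); np.save("kw3.npy",k,allow_pickle=True)
im=capture("top"); cv2.imwrite("pics/t3.png",im[:,:,::-1])
print(current_time())
E
```

```text
[ 0.76666408  0.15417302 -1.20895484  1.58297022  0.14443846  1.50436145
 -2.01877466]
11.575
```

View pics/w3.png

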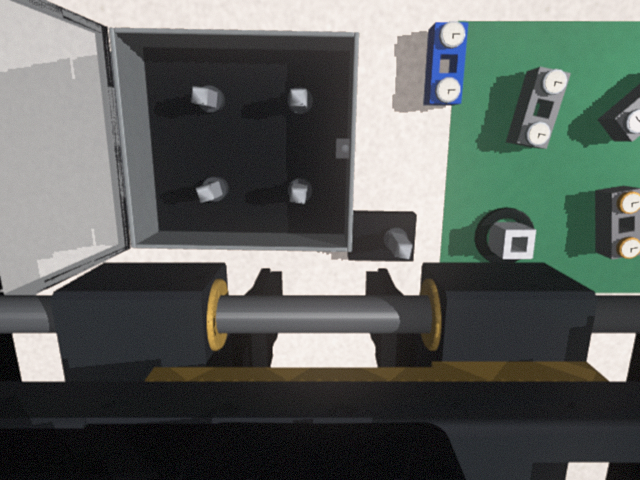

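View pics/t3.png

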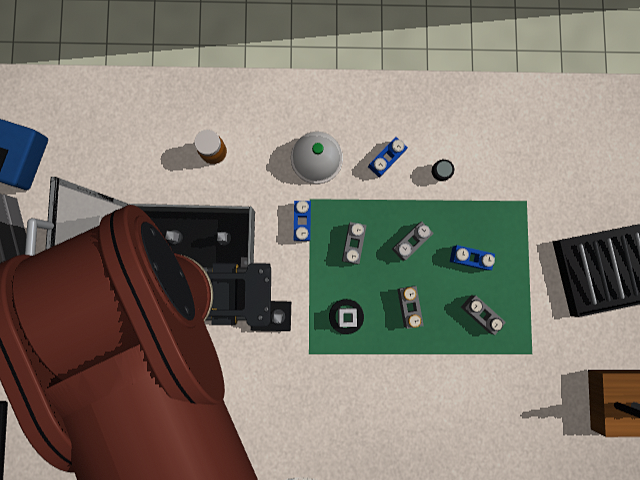

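```bash
python3 - <<'E'
from h import *
im=cv2.imread("pics/w3.png")
cs=[cv2.resize(im[v-25:v+25,u-25:u+25],(380,280+100),interpolation=cv2.INTER_CUBIC)[:] for u,v in [(300,192),(300,100),(208,192),(206,98)]]
g=np.vstack([np.hstack([cs[1],cs[3]]),np.hstack([cs[0],cs[2]])]); g=cv2.resize(g,(600,600)); cv2.imwrite("pics/sp.png",g)
cv2.imwrite("pics/case.png",cv2.resize(im[20:260,90:430],None,fx=2.35,fy=2.35,interpolation=cv2.INTER_CUBIC))
E
```

```text
(no output)
```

View pics/sp.png

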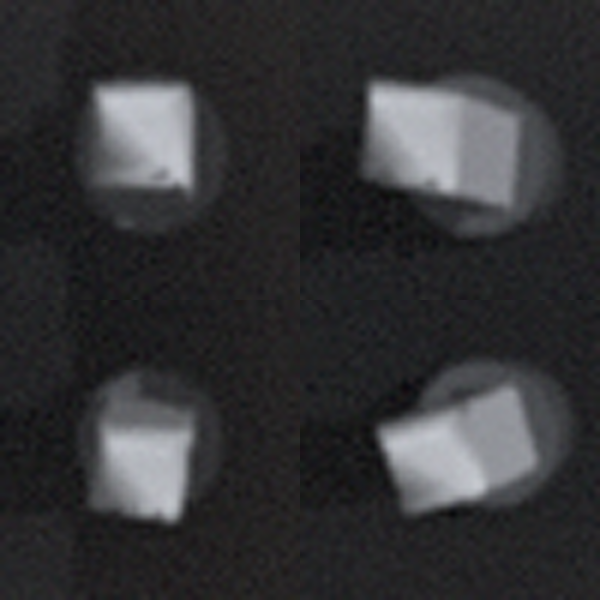

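View pics/case.png

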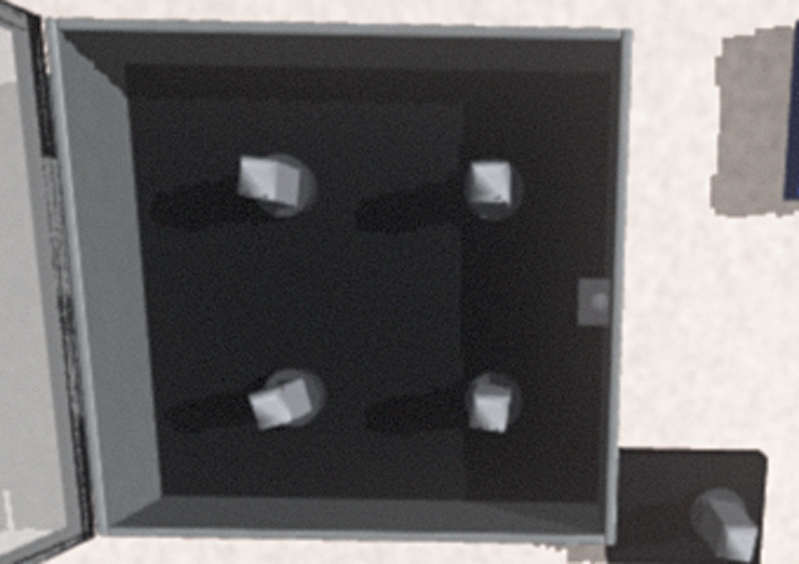

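```bash
cat > sp.py <<'E'
from h import *
from scipy.optimize import least_squares
from fit import W
k=np.load("kw3.npy",allow_pickle=True).item()
def sq(x,z,h=.008):
    c,s=np.cos(x[2]),np.sin(x[2]); return [np.array([x[0]+c*a-s*b,x[1]+s*a+c*b,z]) for a,b in [(h,h),(h,-h),(-h,-h),(-h,h)]]
C={1:((300,100),[(93,87),(190,83),(192,190),(88,185)],(0,0)),3:((206,98),[(370,80),(465,95),(455,190),(362,178)],(300,0)),
   0:((300,192),[(103,430),(192,435),(180,523),(90,510)],(0,300)),2:((208,192),[(378,430),(462,403),(487,490),(408,515)],(300,300))}
p0=np.load("p.npy")
loc={0:(-.05,-.06),1:(.05,-.06),2:(-.05,.04),3:(.05,.04)}
px={}
S={}
for i,(c,pts,o) in C.items():
    u=[(c[0]-25+(a-o[0])/6,c[1]-25+(b-o[1])/6) for a,b in pts]; px[i]=np.array(u)
    g=W(p0,loc[i]+(0,))
    f=lambda x:np.concatenate([proj(k,X)-uu for X,uu in zip(sq(x,.056),px[i])])
    r=least_squares(f,[g[0],g[1],0]); S[i]=r.x; print(i,r.x.round(4),"deg",np.degrees(r.x[2]).round(1),"model",g[:2].round(4),"rms",np.abs(r.fun).max().round(2))
# winder refit: wrist corners + spindles
rim=[((630,32),(.109,-.119)),((613,545),(-.109,-.119)),((50,20),(.109,.119)),((95,534),(-.109,.119))]
def f(p):
    o=[proj(k,W(p,(a,b,.07)))-[90+u/2.35,20+v/2.35] for (u,v),(a,b) in rim]
    o+=[proj(k,W(p,loc[i]+(.056,)))-px[i].mean(0) for i in px]
    return np.concatenate(o)
r=least_squares(f,p0[:3]); print("winder",r.x.round(4),p0[:3].round(4),r.fun.reshape(-1,2).round(1).tolist())
np.save("pw.npy",r.x)
for i in range(4): print(i,W(r.x,loc[i]+(0,)).round(4))
np.save("S.npy",np.array([S[i] for i in range(4)]))
E
python3 sp.py
```

```text
1 [ 0.604   0.156  -0.0156] deg -0.9 model [0.605  0.1565] rms 0.97
3 [ 0.6059  0.2564 -0.153 ] deg -8.8 model [0.6073 0.2565] rms 0.41
0 [ 0.5031  0.1574 -0.1298] deg -7.4 model [0.505  0.1588] rms 0.85
2 [0.5057 0.258  0.2752] deg 15.8 model [0.5073 0.2588] rms 0.61
winder [ 0.5547  0.2171 -0.0202] [ 0.5564  0.2176 -0.0231] [[1.9, -0.7], [0.4, 1.0], [-2.3, -1.5], [0.5, 1.2], [-0.0, 0.5], [0.4, 0.4], [-0.7, -0.3], [-0.1, 0.2]]
0 [0.5035 0.1581 0.    ]
1 [0.6035 0.1561 0.    ]
2 [0.5055 0.2581 0.    ]
3 [0.6055 0.2561 0.    ]
```

```bash
cat >> h.py <<'E'
def shot(name,tag):
    k=get_calibration(name); im=capture(name); cv2.imwrite(f"pics/{tag}.png",im[:,:,::-1]); np.save(f"k_{tag}.npy",k,allow_pickle=True); return k,im
E
python3 - <<'E'
from h import *
movej([-.1,.25,0,1.4,0,np.pi-1.65,-.1]); print(current_time(),current_tool_pos())
q=down(0)
for P,psi in [((.449,.043,.24),0),((.506,.258,.02),.276),((.506,.258,.02),0),((.606,.256,.02),-.15),((.504,.158,.02),-.13),((.604,.156,.02),0),((.455,-.38,.01),0),((.444,-.09,.01),0)]:
    print(P,psi,None if inverse_kinematics(P,down(psi)) is None else inverse_kinematics(P,down(psi)).round(2))
move_ptp((.449,.043,.24),q); hold(.1)
shot("wrist","w4"); shot("top","t4"); print(current_time(),current_joint_pos().round(2))
E
```

```text
13.25 [0.62219866 0.01812594 0.30734306]
(0.449, 0.043, 0.24) 0 [-0.14 -0.08 -0.05  1.89 -0.    1.33 -0.19]
(0.506, 0.258, 0.02) 0.276 [-0.38  0.37 -0.2   1.87  0.09  0.91 -0.35]
(0.506, 0.258, 0.02) 0 [-0.4   0.37 -0.17  1.87  0.08  0.91 -0.61]
(0.606, 0.256, 0.02) -0.15 [-0.38  0.52 -0.11  1.64  0.06  0.99 -0.66]
(0.504, 0.158, 0.02) -0.13 [-0.29  0.3  -0.11  1.97  0.04  0.88 -0.55]
(0.604, 0.156, 0.02) 0 [-0.26  0.46 -0.08  1.73  0.04  0.95 -0.36]
(0.455, -0.38, 0.01) 0 [ 0.39  0.43  0.29  1.83 -0.15  0.9   0.74]
(0.444, -0.09, 0.01) 0 [ 0.05  0.17  0.06  2.15 -0.01  0.81  0.11]
14.225 [-0.14 -0.08 -0.05  1.89 -0.    1.33 -0.19]
```

View pics/w4.png

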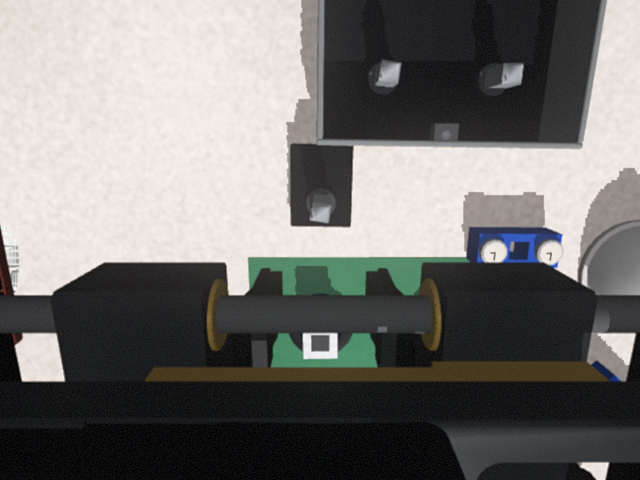

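View pics/t4.png

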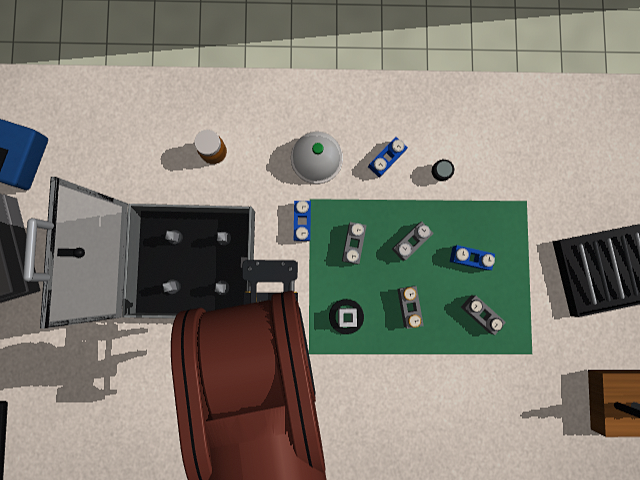

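```bash
python3 - <<'E'
from h import *
im=cv2.imread("pics/w4.png"); a=cv2.resize(im[180:230,295:345],(390,390),interpolation=cv2.INTER_CUBIC)
t=cv2.imread("pics/t4.png"); b=cv2.resize(t[293:343,322:372],(390,390),interpolation=cv2.INTER_CUBIC)
cv2.imwrite("pics/dr.png",np.hstack([a,b]))
E
```

View pics/dr.png

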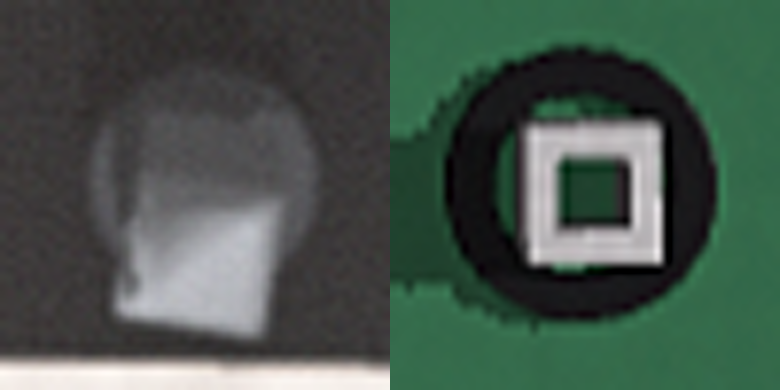

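```bash
python3 - <<'E'
from h import *
from scipy.optimize import least_squares
def sq(x,z,h):
    c,s=np.cos(x[2]),np.sin(x[2]); return [np.array([x[0]+c*a-s*b,x[1]+s*a+c*b,z]) for a,b in [(-h,h),(h,h),(h,-h),(-h,-h)]]
k=np.load("k_w4.npy",allow_pickle=True).item()
u=np.array([(135,218),(280,203),(265,338),(115,318)])/7.8+[295,180]
f=lambda x:np.concatenate([proj(k,X)-v for X,v in zip(sq(x,.074,.008),u)])
r=least_squares(f,[.449,.043,0]); print("drive",r.x.round(4),np.degrees(r.x[2]),r.fun.round(1)); D=r.x
kt=get_calibration("top")
u=np.array([(525,265),(522,125),(660,122),(663,263)])-[390,0]; u=u/7.8+[322,293]
f=lambda x:np.concatenate([proj(kt,X)-v for X,v in zip(sq(x,.044,.017),u)])
# order: world (-x,+y)=bottom-left, (+x,+y)=top-left, (+x,-y)=tr, (-x,-y)=br
r=least_squares(f,[.444,-.09,0]); print("wheel",r.x.round(4),np.degrees(r.x[2]),r.fun.round(1)); np.save("DW.npy",np.array([D,r.x]))
E
```

```text
drive [ 0.4481  0.043  -0.0778] -4.455151528086768 [-0.6 -3.4 -0.2 -0.1  0.2  1.2  0.6  2.4]
wheel [ 0.4471 -0.0934  0.0199] 1.1410095285484043 [ 0.2 -0.2  0.2  0.2 -0.2  0.3 -0.2 -0.3]
```

```bash
python3 - <<'E'
from h import *
k4=np.load("k_w4.npy",allow_pickle=True).item()
print("drive edge mid",atz(k4,295+190/7.8,180+328/7.8,.074))
D,Wl=np.load("DW.npy")
move_ptp((Wl[0],Wl[1]-.0,.044+.15),down(0.02)); hold(.1)
k,im=shot("wrist","w5"); 
c=proj(k,(Wl[0],Wl[1],.044)); print(c)
m=(im.min(2)>120).astype(np.uint8)
n,lab,st,ce=cv2.connectedComponentsWithStats(m)
for i in range(1,n):
    if st[i,4]>300: 
        pts=np.argwhere(lab==i)[:,::-1].astype(np.float32); rr=cv2.minAreaRect(pts); print(st[i],rr,atz(k,*rr[0],.044).round(4))
x,y=int(c[0]),int(c[1]); cv2.imwrite("pics/hub.png",cv2.resize(im[max(0,y-60):y+60,x-60:x+60,::-1],None,fx=5,fy=5,interpolation=cv2.INTER_CUBIC)); print(current_time())
E
```

```text
drive edge mid [0.44710721 0.03652716 0.074     ]
[322.63141498 219.78564048]
[     0      0    640    296 113637] ((319.5, 147.5), (295.0, 639.0), 90.0) [ 0.4435 -0.0367  0.044 ]
[315   8  27  42 645] ((327.37518310546875, 27.280027389526367), (22.9481201171875, 41.74898910522461), 9.090277671813965) [0.4476 0.0477 0.044 ]
[527  88  33  34 879] ((543.0, 104.5), (33.0, 32.0), 90.0) [ 0.6106 -0.0017  0.044 ]
[ 301  198   44   43 1396] ((322.4999694824219, 219.0), (42.99999237060547, 41.99999237060547), 0.0) [ 0.4469 -0.0927  0.044 ]
[ 448  214  102   48 2439] ((499.3256530761719, 236.7774658203125), (97.51486206054688, 38.99229049682617), 11.821488380432129) [ 0.5909 -0.1045  0.044 ]
[  12  333   53   49 2154] ((38.39600372314453, 356.9280090332031), (56.17002487182617, 43.73748779296875), 79.69515228271484) [ 0.1998 -0.2215  0.044 ]
[ 586  332   50   49 1836] ((609.3355712890625, 354.2651062011719), (43.96768569946289, 50.45567321777344), 10.007980346679688) [ 0.7012 -0.2088  0.044 ]
[319 336  58  31 877] ((347.5, 351.0), (30.0, 57.0), 90.0) [ 0.4712 -0.2102  0.044 ]
[301 353  24  15 309] ((312.5, 360.0), (14.0, 23.0), 90.0) [ 0.4407 -0.2197  0.044 ]
[565 462  44  18 731] ((586.5, 470.5), (17.0, 43.0), 90.0) [ 0.7035 -0.3323  0.044 ]
15.0083
```

View pics/hub.png

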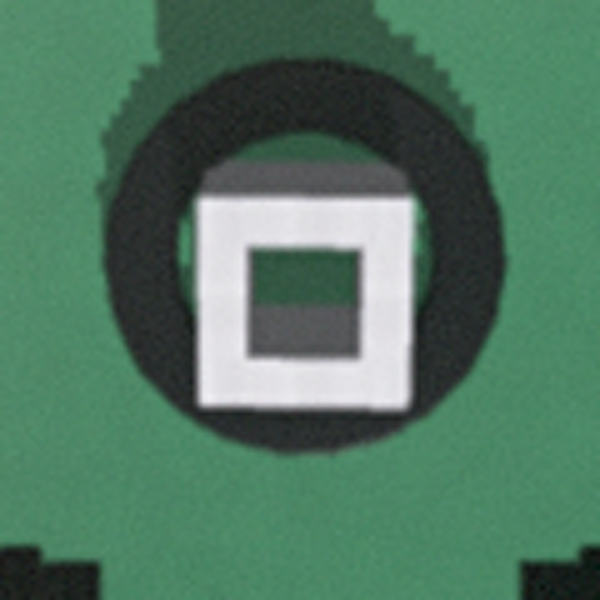

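```bash
cat >> h.py <<'E'
def st(tag=""):
    print(tag,"t",round(current_time(),2),"tcp",current_tool_pos().round(4),"F",current_wrist_force().round(1),"w",round(current_gripper_width(),4))
E
python3 - <<'E'
from h import *
q=down(0.02); X,Y=.4469,-.0927
gripper_to(0.06,30)
print(move_linear((X,Y,.0135),q,rate=.15,f_stop=8)); st("at")
gripper_to(0.0,30); st("grip")
move_linear((X,Y,.12),rate=.2); st("lift")
qd=down(-.12); D=(.4478,.044)
move_linear((D[0],D[1],.12),qd,rate=.2); st("over")
shot("side","s6")
s=move_linear((D[0],D[1],.0395),rate=.06,f_stop=15); print(s); st("low"); print(current_moment().round(2))
shot("side","s7")
E
python3 -c "
import cv2
a=cv2.imread('pics/s6.png')[200:380,200:420];b=cv2.imread('pics/s7.png')[200:380,200:420]
import numpy as np
cv2.imwrite('pics/s67.png',cv2.resize(np.hstack([a,b]),None,fx=1.8,fy=1.8))"
```

```text
False
at t 17.09 tcp [ 0.4475 -0.0928  0.0142] F [ 0.5  0.1 -0.9] w 0.0596
grip t 17.68 tcp [ 0.447  -0.0927  0.0136] F [-0.7  0.5  3.7] w 0.0338
lift t 18.36 tcp [ 0.4462 -0.0926  0.1189] F [-1.  -0.9 -1.9] w 0.0336
over t 19.19 tcp [0.4474 0.0429 0.1192] F [ 0.8 -0.5 -1.3] w 0.0338
False
low t 20.73 tcp [0.4478 0.0443 0.0396] F [ 0.1  4.9 -1.2] w 0.0342
[ 1.15 -0.03  0.03]
```

View pics/s67.png

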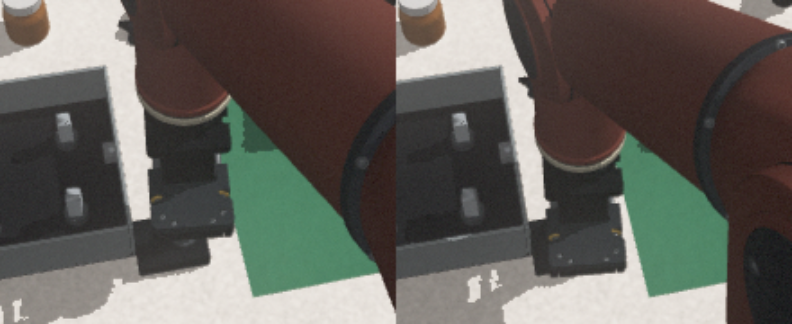

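```bash
python3 - <<'E'
from h import *
print(move_linear((.4478,.044,.037),rate=.03,f_stop=6)); st("press")
gripper_to(0.06,30); st("open")
move_linear((.4478,.044,.20),rate=.25)
k,im=shot("wrist","w8")
# go to hover next carrier (nearest): the (.594,-.11)
kt,it=shot("top","t8")
for l in ["handwheel"]: print([(np.round(d["location"],1).tolist(),round(d["score"],2)) for d in spot_point("wrist",l)])
p=proj(k,(.4478,.044,.026)); x,y=p.astype(int); print(p)
cv2.imwrite("pics/w8c.png",cv2.resize(im[max(0,y-60):y+60,x-60:x+60,::-1],None,fx=5,fy=5,interpolation=cv2.INTER_CUBIC)); st()
E
```

```text
False
press t 21.03 tcp [0.448  0.0442 0.0385] F [-8.5  3.9 19.8] w 0.0336
open t 21.79 tcp [0.4478 0.044  0.037 ] F [ 0.3 -1.1  0.3] w 0.0598
[([324.4, 211.9], 0.71)]
[324.44896884 212.95754769]
 t 22.74 tcp [0.4468 0.0438 0.1982] F [-0.4 -0.6  1.1] w 0.06
```

View pics/w8c.png

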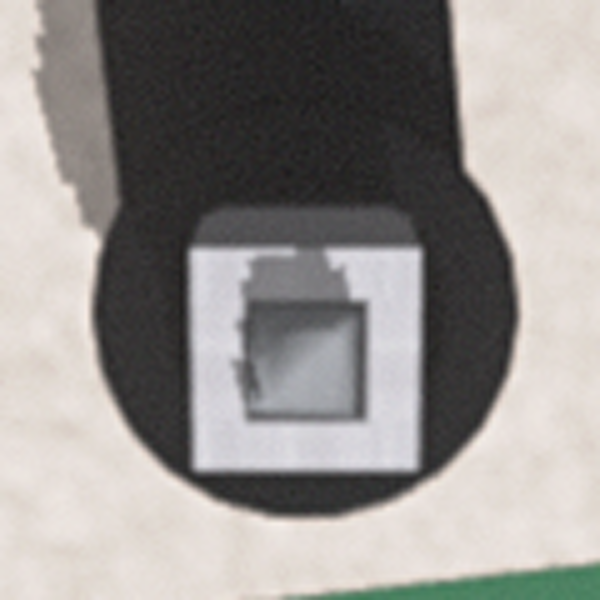

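View pics/t8.png

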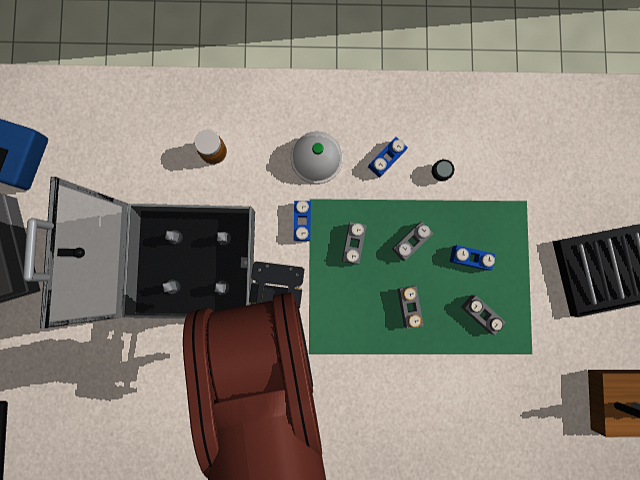

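```bash
cat > car.py <<'E'
from h import *
def rough(a,b):
    k=get_calibration("top"); A=atz(k,*a,.037)[:2];B=atz(k,*b,.037)[:2]; return A,B
def psi_of(A,B):
    d=B-A; ph=np.arctan2(d[1],d[0])+np.pi/2; return (ph+np.pi/2)%np.pi-np.pi/2
def refine(A,B,tag):
    k,im=shot("wrist",tag); g=im.min(2); out=[]
    for P in (A,B):
        u=proj(k,(P[0],P[1],.037)); m=np.zeros(g.shape,np.uint8); cv2.circle(m,tuple(int(v) for v in u),26,1,-1)
        mm=((g>165)&(m>0)).astype(np.uint8); mm=cv2.morphologyEx(mm,cv2.MORPH_CLOSE,np.ones((5,5),np.uint8))
        n,lab,s,c=cv2.connectedComponentsWithStats(mm); i=1+np.argmax(s[1:,4]); cnt,_=cv2.findContours((lab==i).astype(np.uint8),cv2.RETR_EXTERNAL,cv2.CHAIN_APPROX_NONE)
        (e,ax,an)=cv2.fitEllipse(max(cnt,key=len)); X=atz(k,*e,.037); zc=(k['R']@X+k['t'])[2]
        print("  blob",np.round(e,1),"dia mm",(np.array(ax)*zc/k['fx']*1000).round(1)); cv2.ellipse(im,(e,ax,an),(255,0,0),1); out.append(X[:2])
    v=proj(k,np.r_[(out[0]+out[1])/2,.037]).astype(int)
    cv2.imwrite(f"pics/{tag}c.png",cv2.resize(im[max(0,v[1]-70):v[1]+70,max(0,v[0]-70):v[0]+70,::-1],None,fx=4,fy=4))
    print("  sep mm",np.linalg.norm(out[1]-out[0])*1000); return out
def hover(A,B,tag,h=.19):
    c=(A+B)/2; ps=psi_of(A,B); gripper_to(.06,30); move_ptp((c[0],c[1],h),down(ps)); hold(.15)
    A2,B2=refine(A,B,tag); c=(A2+B2)/2; ps=psi_of(A2,B2); print("  carrier",c.round(4),"psi deg",np.degrees(ps).round(1)); st(); return c,ps
E
python3 - <<'E'
from car import *
A,B=rough((358,229),(352,256)); print(A,B)
c,ps=hover(A,B,"wA"); np.save("c.npy",np.r_[c,ps])
E
```

```text
[ 0.62354445 -0.11461299] [ 0.56906938 -0.10235624]
  blob [326.1 250.7] dia mm [22.4 23.8]
  blob [324.  185.4] dia mm [23.6 24. ]
  sep mm 54.00141003241459
  carrier [ 0.596  -0.1081] psi deg 79.1
 t 24.74 tcp [ 0.5963 -0.1081  0.1902] F [ 0.7 -0.6  0.8] w 0.0602
```

View pics/wAc.png

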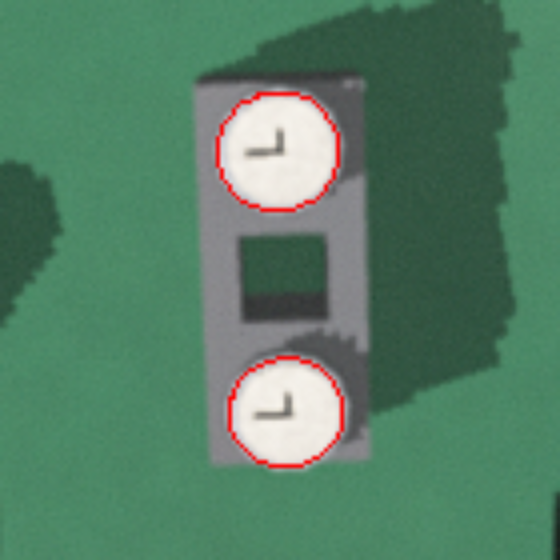

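```bash
cat >> car.py <<'E'
G=.0055
def pick(c,ps):
    print(" pick stop",move_linear((c[0],c[1],G),down(ps),rate=.15,f_stop=8)); gripper_to(0.0,30); st(" grip")
    w=current_gripper_width(); move_linear((c[0],c[1],.12),rate=.25); st(" lift"); return w
def place(s,ps,tag,z=None):
    if z is None: z=.020+G
    move_ptp((s[0],s[1],.12),down(ps)); st(" over")
    r=move_linear((s[0],s[1],z),rate=.06,f_stop=12); print(" stop",r); st(" low"); print("  M",current_moment().round(2)); return r
def away(s,tag):
    t=current_tool_pos(); gripper_to(.055,30); move_linear((t[0],t[1],.17),rate=.25)
    shot("wrist",tag); shot("side",tag+"s"); shot("top",tag+"t"); st(" away")
E
python3 - <<'E'
from car import *
c=np.load("c.npy"); S=np.load("S.npy")
if pick(c[:2],c[2])>.03:
    place((.6058,.2563),S[3][2],"x")
shot("side","s9")
E
```

```text
pick stop False
 grip t 26.71 tcp [ 0.5961 -0.108   0.0057] F [0.1 0.7 2.5] w 0.0335
 lift t 27.32 tcp [ 0.5955 -0.1081  0.1194] F [ 0.1 -0.3 -2.1] w 0.0336
 over t 29.12 tcp [0.606  0.2552 0.1195] F [ 0.6 -0.6 -0.8] w 0.0339
 stop False
 low t 30.85 tcp [0.6058 0.2566 0.0257] F [ 0.3  3.6 -0.2] w 0.0337
  M [ 0.8  -0.1  -0.04]
```

View pics/s9.png

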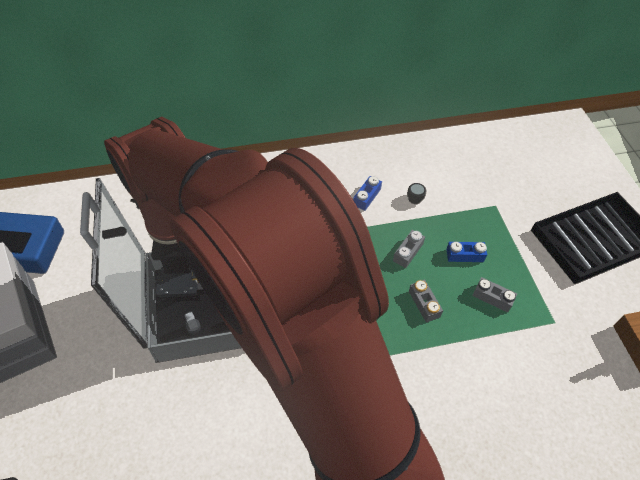

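```bash
python3 - <<'E'
from car import *
print(move_linear((.6058,.2563,.0235),rate=.03,f_stop=6)); st("press")
away(None,"w10")
A,B=rough((424,231),(404,251))
c,ps=hover(A,B,"wB"); np.save("c.npy",np.r_[c,ps])
E
```

```text
False
press t 31.15 tcp [0.6059 0.2567 0.0255] F [-6.9 -0.2 15.5] w 0.034
 away t 32.73 tcp [0.605  0.2563 0.168 ] F [ 0.7  0.1 -0.3] w 0.0549
  blob [323.  252.4] dia mm [22.4 23.7]
  blob [324.5 187. ] dia mm [23.5 24.2]
  sep mm 54.095893951428685
  carrier [ 0.6011 -0.2283] psi deg 43.5
 t 35.11 tcp [ 0.6004 -0.2268  0.1899] F [0.2 0.6 0.2] w 0.0602
```

View pics/w10.png

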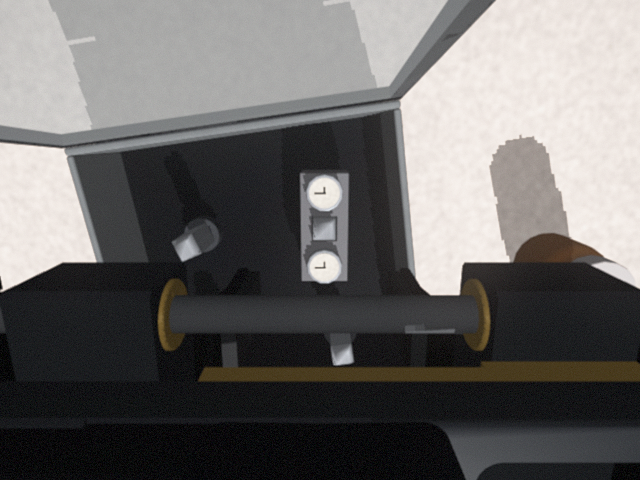

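View pics/w10t.png

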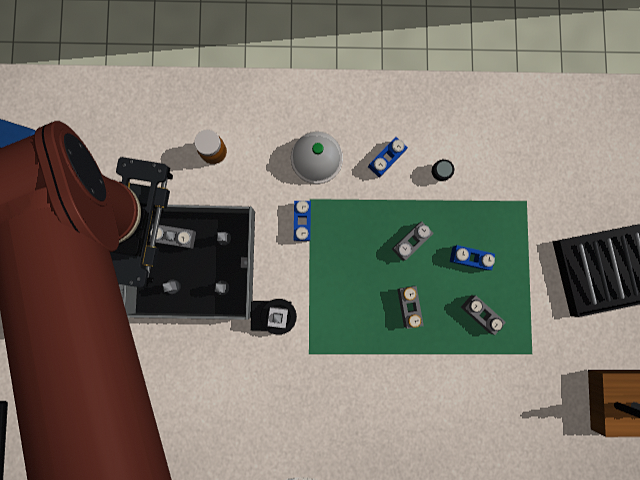

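View pics/wBc.png

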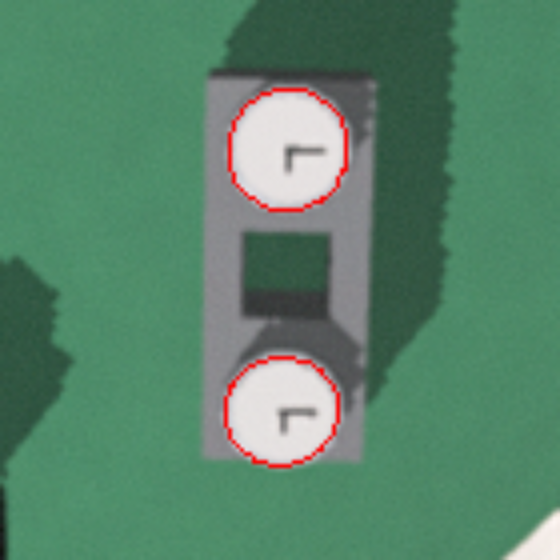

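```bash
cat > go.py <<'E'
import sys
from car import *
def go(i,tag):
    c=np.load("c.npy"); S=np.load("S.npy"); P=[(.5033,.1577),(.6038,.1560),(.5056,.2581),(.6057,.2563)][i]
    if pick(c[:2],c[2])<.03: print("NO GRIP"); sys.exit()
    r=place(P,S[i][2],tag)
    if r: shot("side",tag+"e"); sys.exit()
    move_linear((P[0],P[1],.0235),rate=.03,f_stop=6); st("press")
    away(None,tag)
E
python3 - <<'E'
from go import *
go(2,"w11")
A,B=rough((409,293),(415,321))
c,ps=hover(A,B,"wC"); np.save("c.npy",np.r_[c,ps])
E
```

```text
pick stop False
 grip t 37.08 tcp [ 0.6013 -0.2283  0.0057] F [-0.5  0.5  1.2] w 0.0341
 lift t 37.68 tcp [ 0.6008 -0.2282  0.1197] F [-0.7  1.  -2.3] w 0.0338
 over t 39.48 tcp [0.5062 0.2569 0.1198] F [-0.7 -0.6  0. ] w 0.034
 stop False
 low t 41.21 tcp [0.5056 0.2581 0.0257] F [-0.1 -0.8 -1.1] w 0.0339
  M [-0.03 -0.15 -0.05]
press t 41.46 tcp [0.5057 0.2582 0.0253] F [-8.  -3.4 18.4] w 0.0336
 away t 43.03 tcp [0.5048 0.2577 0.1682] F [-0.6 -1.1 -0.4] w 0.0551
  blob [324.  188.3] dia mm [20.4 20.5]
  blob [321.7 253.6] dia mm [19.6 20.5]
  sep mm 54.133314175511245
  carrier [ 0.467  -0.2218] psi deg -80.4
 t 45.41 tcp [ 0.4686 -0.221   0.1899] F [-0.8  0.6  0.5] w 0.0599
```

View pics/w11.png

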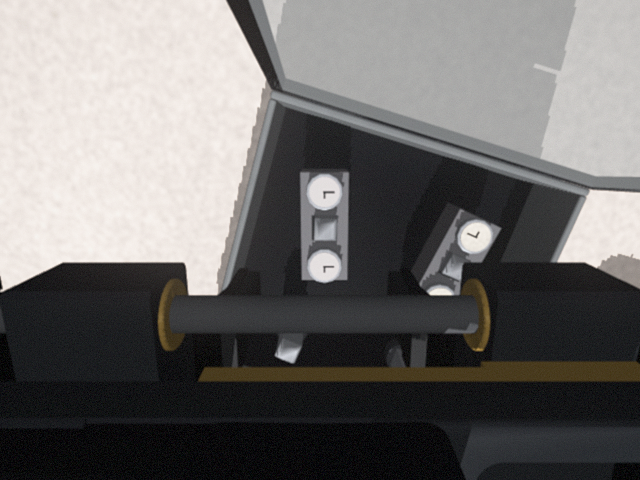

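View pics/w11t.png

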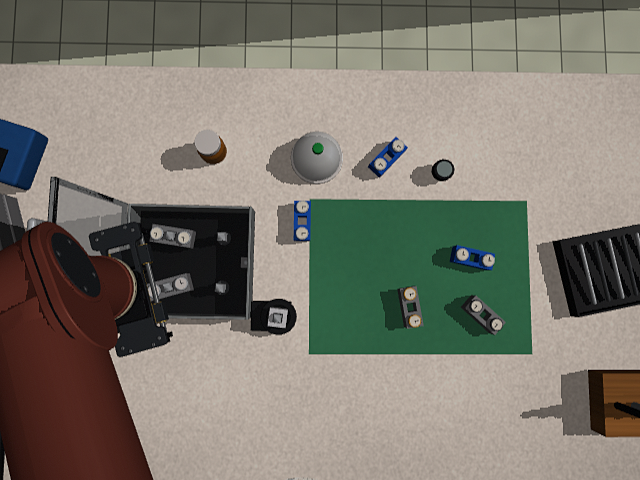

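View pics/wCc.png

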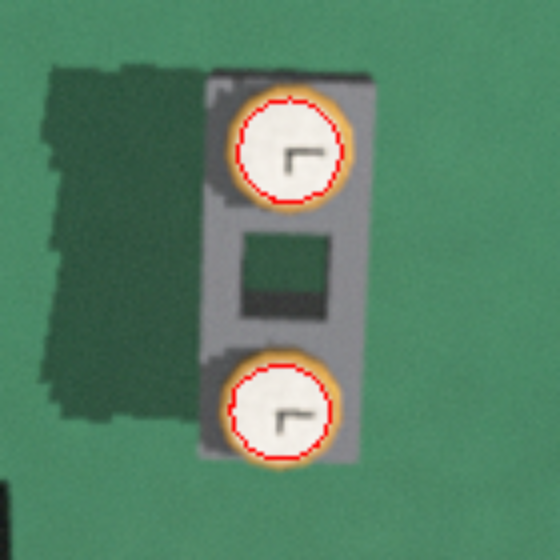

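```bash
python3 - <<'E'
from go import *
go(1,"w12")
A,B=rough((477,306),(496,325))
c,ps=hover(A,B,"wD"); np.save("c.npy",np.r_[c,ps])
E
```

```text
pick stop False
 grip t 47.38 tcp [ 0.4671 -0.2218  0.0056] F [-0.2  0.5  2.9] w 0.0336
 lift t 47.98 tcp [ 0.4668 -0.2216  0.1196] F [ 0.  -0.5 -1.6] w 0.0339
 over t 49.48 tcp [0.604  0.1538 0.1199] F [ 0.4  0.1 -1.2] w 0.0341
 stop False
 low t 51.2 tcp [0.6039 0.1566 0.0257] F [ 0.1  5.6 -1. ] w 0.0344
  M [ 1.12 -0.21 -0.01]
press t 51.45 tcp [0.6039 0.1567 0.0254] F [-7.7  3.8 15.4] w 0.0342
 away t 53.02 tcp [0.603  0.1564 0.1682] F [0.9 0.2 0.1] w 0.0549
  blob [320.4 185.9] dia mm [20.3 20.7]
  blob [323.8 251.4] dia mm [19.5 20.5]
  sep mm 54.26419834866777
  carrier [ 0.4519 -0.3706] psi deg -42.2
 t 55.62 tcp [ 0.4523 -0.3705  0.1899] F [ 0.2  0.3 -0.9] w 0.0602
```

View pics/w12.png

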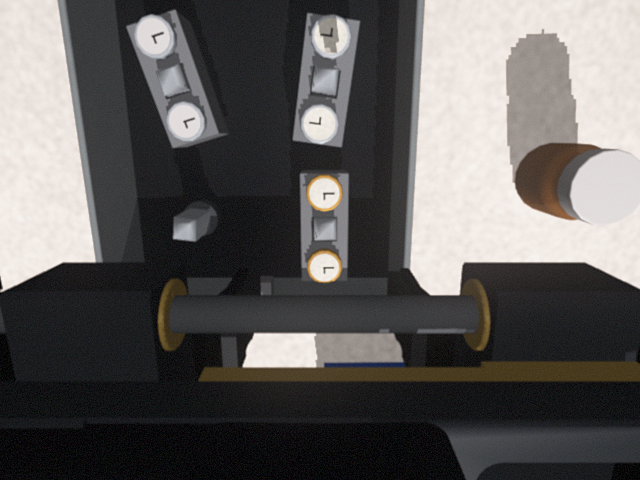

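View pics/wDc.png

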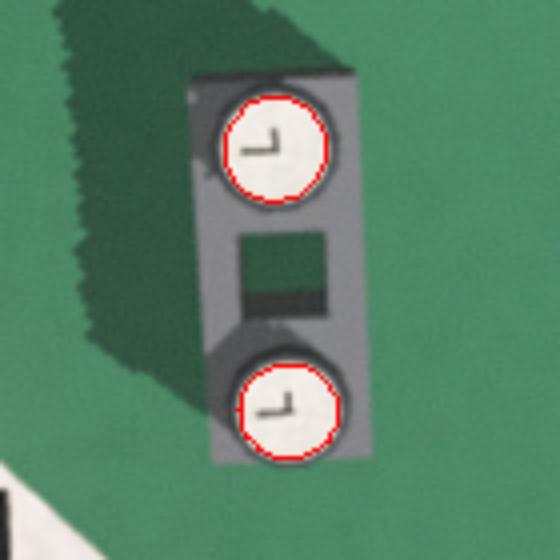

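```bash
python3 - <<'E'
from go import *
go(0,"w13")
E
```

```text
pick stop False
 grip t 57.59 tcp [ 0.452  -0.3705  0.0056] F [-0.1  1.2  1.6] w 0.0338
 lift t 58.2 tcp [ 0.4518 -0.3701  0.1196] F [-0.3  0.4 -2.7] w 0.0339
 over t 60.12 tcp [0.5037 0.1564 0.12  ] F [-0.1 -0.4 -1.9] w 0.0341
 stop False
 low t 61.84 tcp [0.5034 0.1577 0.0257] F [-0.4  0.3 -2.4] w 0.0336
  M [ 0.06 -0.06  0.  ]
press t 62.09 tcp [0.5035 0.1579 0.025 ] F [-8.6 -2.2 19.7] w 0.0339
 away t 63.67 tcp [0.5026 0.1575 0.1684] F [ 0.6 -0.3  0.4] w 0.0554
```

View pics/w13.png

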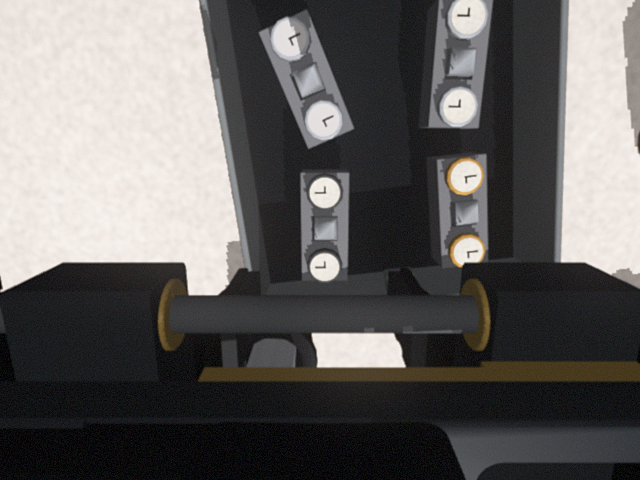

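View pics/w13t.png

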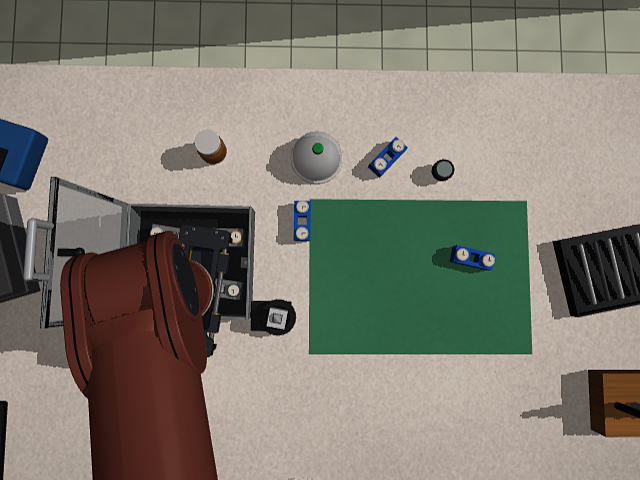

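View pics/w13s.png

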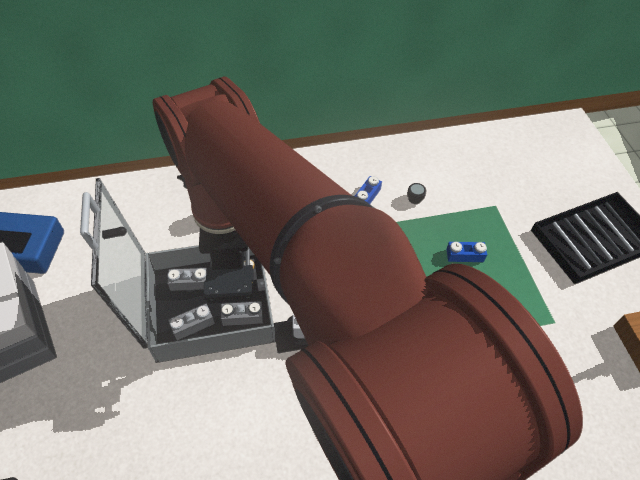

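```bash
python3 - <<'E'
from h import *
from fit import L
p=np.load("p.npy"); q=down(-np.pi/2+p[2])
bar=lambda th: L(p,(0,-.276,.004),th); off=np.array([0,0,-.016])
gripper_to(.036,15)
move_linear((.503,.158,.36),rate=.3)
move_ptp((.54,.25,.43),q)
for th in np.linspace(1.67,.14,8): 
    a=inverse_kinematics(bar(th)+off,q); print(th.round(2),None if a is None else a.round(2))
move_ptp(bar(1.67)+[0,0,.05],q); st()
k,im=shot("wrist","w14"); shot("side","s14")
E
```

```text
1.67 [-1.18  0.42  0.8   1.26 -0.3   1.57 -2.03]
1.45 [-1.17  0.34  0.82  1.35 -0.25  1.55 -1.97]
1.23 [-1.16  0.28  0.84  1.45 -0.21  1.51 -1.91]
1.01 [-1.13  0.23  0.87  1.55 -0.18  1.45 -1.85]
0.8 [-1.11  0.21  0.91  1.64 -0.17  1.37 -1.77]
0.58 [-1.1   0.24  0.97  1.74 -0.2   1.28 -1.67]
0.36 [-1.09  0.3   1.03  1.82 -0.28  1.18 -1.56]
0.14 [-1.04  0.39  1.03  1.88 -0.38  1.08 -1.45]
 t 66.99 tcp [0.5598 0.3683 0.3932] F [-0.4 -0.1  0.7] w 0.0357
```

View pics/w14.png

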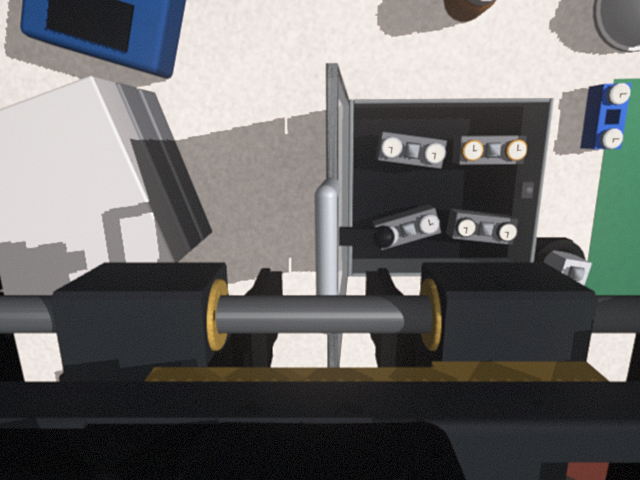

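View pics/s14.png

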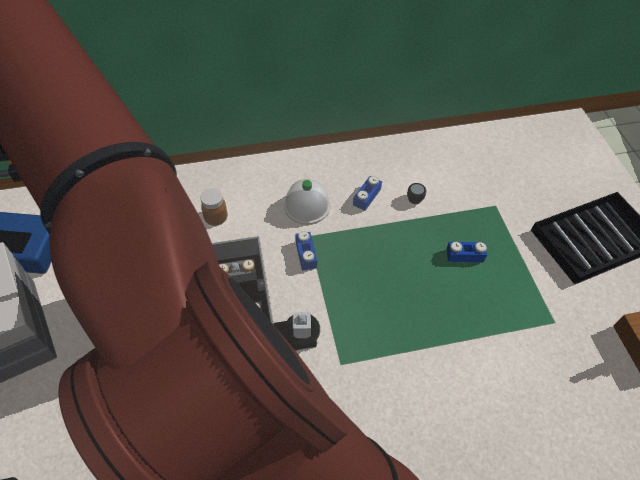

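```bash
python3 - <<'E'
from h import *
from fit import L
p=np.load("p.npy")
bar=lambda th: L(p,(0,-.276,.004),th); off=np.array([0,0,-.016])
print(move_linear(bar(1.67)+off,rate=.15,f_stop=8)); gripper_to(0,15); st("grip")
if current_gripper_width()>.008:
  try:
    for th in np.linspace(1.67,.2,9)[1:]:
      s=move_linear(bar(th)+off,rate=.18,f_stop=45); print(th.round(2),s); st()
      if s: break
  except MotionError as e: print(e)
shot("side","s15"); shot("wrist","w15")
E
```

```text
False
grip t 68.24 tcp [0.56   0.3678 0.3286] F [0.4 0.3 1.2] w 0.0112
1.49 False
 t 68.67 tcp [0.559  0.317  0.3296] F [ 2.1 -1.7  2.8] w 0.011
1.3 False
 t 69.11 tcp [0.558  0.2679 0.3215] F [ 3.2 -4.1  3.4] w 0.0114
1.12 False
 t 69.54 tcp [0.5571 0.22   0.304 ] F [ 4.6 -2.6  1.6] w 0.0116
0.94 False
 t 69.97 tcp [0.5562 0.1764 0.2782] F [ 6.2 -1.8 -0.5] w 0.0115
0.75 False
 t 70.41 tcp [0.5554 0.1383 0.2449] F [ 6.7 -1.6 -2.9] w 0.0114
0.57 False
 t 70.84 tcp [0.5547 0.107  0.2052] F [ 7.4 -0.4 -2. ] w 0.0116
0.38 False
 t 71.28 tcp [0.554  0.0834 0.1603] F [ 6.2 -1.3 -2.3] w 0.0116
0.2 False
 t 71.71 tcp [0.5534 0.0682 0.1117] F [ 5.8  0.9 -2.2] w 0.0116
```

View pics/w15.png

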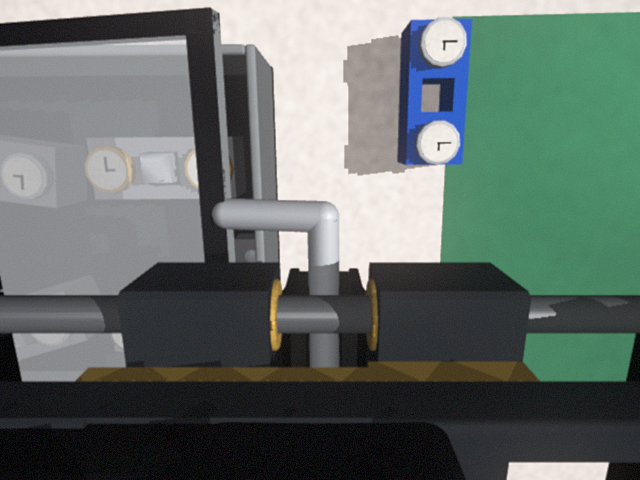

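View pics/s15.png

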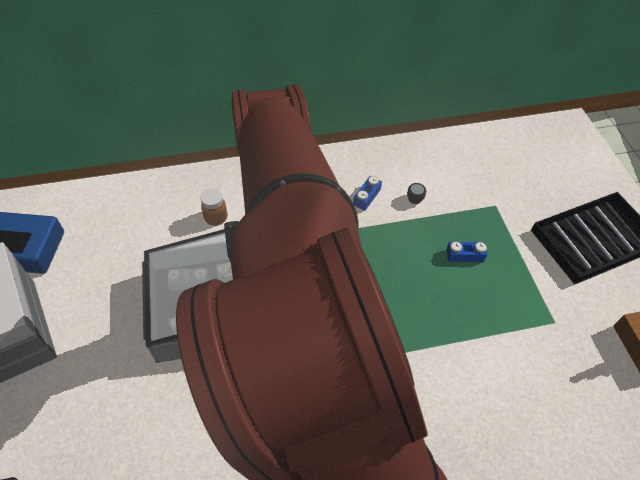

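```bash
python3 - <<'E'
from h import *
from fit import L
p=np.load("p.npy"); b=L(p,(0,-.276,.004),0.05); print(b)
gripper_to(.034,15); t=current_tool_pos()
move_linear((t[0],t[1],.165),rate=.2); gripper_to(0,15)
move_linear((b[0],b[1],.15),rate=.15); st("above")
s=move_linear((b[0],b[1],.0775),rate=.04,f_stop=25); print(s); st("pressed")
hold(.3); st()
move_linear((b[0],b[1],.16),rate=.2)
shot("wrist","w16")
print(move_linear((b[0],b[1]-.01,.25),rate=.2)); 
E
```

```text
[0.55277509 0.06121618 0.08778925]
above t 74.05 tcp [0.5522 0.0608 0.1495] F [0.  0.4 0. ] w 0.0009
True
pressed t 75.68 tcp [0.5527 0.0615 0.0804] F [-5.2 -0.2 13.3] w 0.0002
 t 75.98 tcp [0.5527 0.0615 0.0804] F [-4.1 -0.3 12.7] w 0.0004
False
```

View pics/w16.png

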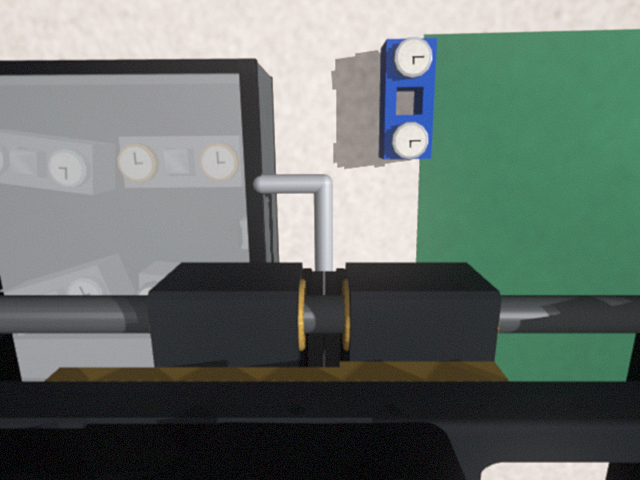

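```bash
python3 - <<'E'
from h import *
from fit import L,W
p=np.load("p.npy")
gripper_to(.05)
move_ptp((.5,-.3,.33),down(-np.pi/2)); hold(.3)
kt,t=shot("top","t17"); ks,s=shot("side","s17"); st()
pw=p.copy()
for k,im in ((kt,t),(ks,s)):
    for th,c in ((0,(0,255,0)),(.1,(255,0,0))):
        a,b=[tuple(int(round(v)) for v in proj(k,L(pw,(x,-.276,.004),th))) for x in (-.043,.043)]; print(th,a,b)
cv2.imwrite("pics/f.png",np.hstack([cv2.resize(t[180:350,100:310,::-1],None,fx=1.9,fy=1.9,interpolation=cv2.INTER_CUBIC),cv2.resize(s[200:370,120:330,::-1],None,fx=1.9,fy=1.9,interpolation=cv2.INTER_CUBIC)]))
E
```

```text
t 80.01 tcp [ 0.5002 -0.2997  0.33  ] F [-0.6 -0.4 -0.1] w 0.0499
0 (268, 286) (270, 241)
0.1 (266, 286) (268, 239)
0 (287, 293) (281, 257)
0.1 (286, 286) (279, 250)
```

View pics/f.png

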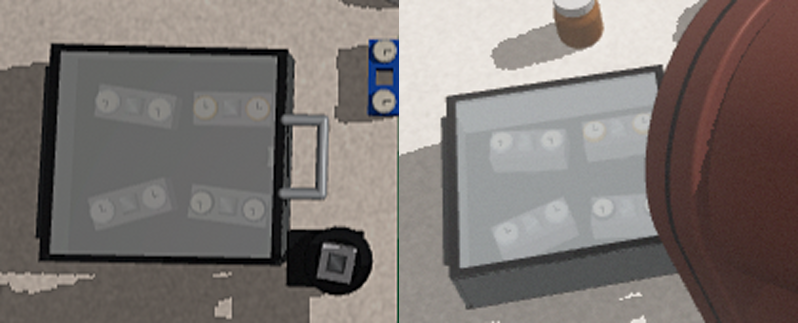

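View pics/s17.png

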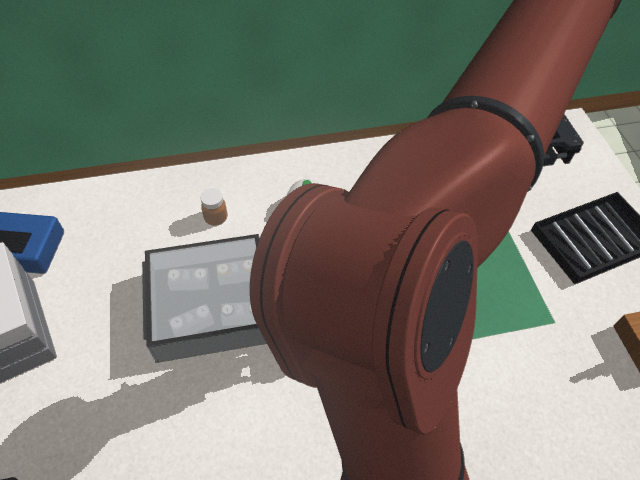

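```bash
python3 - <<'E'
from h import *
movej([1.18,.2,.3,1.465,-.013,1.343,-.059]); movej([1.18, 0.333, 0.04, 1.465, -0.013, 1.343, -0.059]); hold(.3)
ks,s=shot("side","s18"); shot("top","t18"); st()
cv2.imwrite("pics/g.png",cv2.resize(s[220:370,130:350,::-1],None,fx=3.5,fy=3.5,interpolation=cv2.INTER_CUBIC))
E
```

```text
t 83.28 tcp [ 0.1862 -0.6231  0.2234] F [-0.4 -0.4 -0. ] w 0.05
```

View pics/g.png

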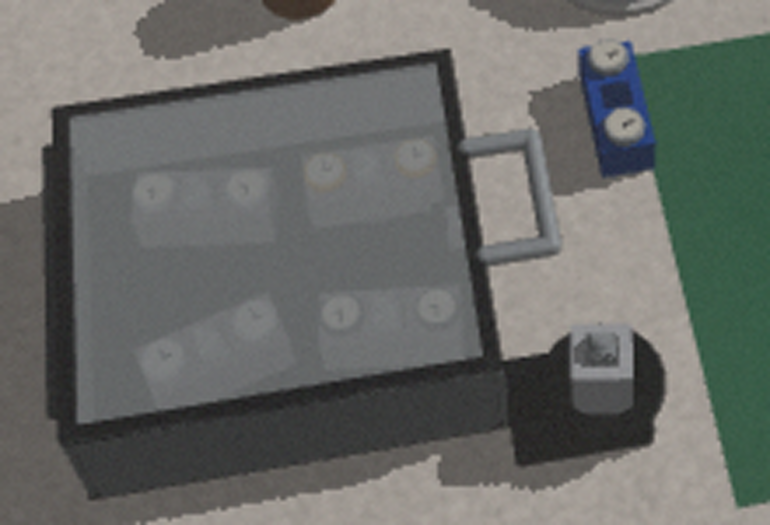

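View pics/t18.png

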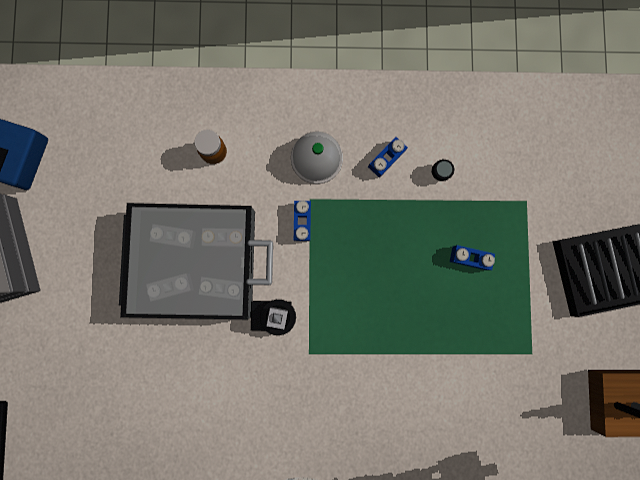

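```bash
python3 -c "
from station import *
print(hand_in(), current_time())"
```

```text
the job is handed in; nothing more can be done
the job is handed in; nothing more can be done
```

The job is done and handed in at about 83 s of the 210 s allowed.

- **Lid open:** I gripped the lid by its bar and folded it back to about 1.67 rad before anything went into the case.
- **Handwheel:** It is fully home on the drive stub. It pushed back with about 20 N when pressed, at the expected height.
- **Carriers:** There were four grey ones, including the one with gold-rimmed watches, and each is seated on its own spindle, watches up. Each pushed back with 15 to 20 N at the seated height, which put its underside at about 20 mm.
- **Lid shut:** I brought the lid down by its bar and pressed it past the catch. Pressing took the bar top down to 80 mm, the height expected when shut. In the last side and top pictures the bar's middle lies within 2 px of where it should be for a shut lid.

In the last pictures the three blue look-alikes, the dome, jar and loupe stand where they began. I saw no sign of the knock that was possible during the run, and no check failed. Two measurements disagreed slightly: the drive stub's outline fit was up to 3 px off, and the cameras differed by about 2 mm on the winder's position. Every fit still went home without hitting a force stop.

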